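# Release the ratchet clamp on the drawer jig

### The arm

A 7-joint arm with a two-finger parallel gripper is mounted at the origin on the work surface. World frame = base frame: x ahead of the robot, y to its left, z up, the work surface at z = 0. Lengths are in m, angles in rad, forces in N, time in s.
With the tool pointing down it reaches from about 0.425 to 0.875 m from the base axis. Payload 4.7 kg.
Tool frame: the origin (TCP) lies where the fingers leave the gripper's body, on its centre line; the fingertips stand 70 mm ahead of it and the grasp point (between the pads) lies 51 mm ahead of it; z points along the fingers, y is the line along which they close (so a half turn about z gives the same grasp; the last joint's range is limited). The gripper opens to 87 mm and grips with 3 to 60 N. Pads are 19 mm wide; open, the fingers measure 117 mm over their backs; the gripper's body (75 mm by 190 mm) begins 51 mm behind the grasp point.
Start: joints at [-1.25, 0.321, -0.07, 1.45, 0.023, 1.371, -0.057], TCP at [0.196, 0.62, 0.292] pointing down, gripper open.
Joint ranges: [-2.86, 2.86], [-0.3, 2.09], [-1.38, 1.24], [0.06, 2.45], [-1.56, 4.7], [0.09, 2.05], [-2.69, 2.69]. Speed limits (rad/s): [2.57, 2.57, 3.14, 3.14, 3.14, 3.14, 3.14].

### API

Orientations are given as a rotation vector (axis times angle).
In Python, from bench import ctrl gives the robot as it stands.
- The arm moves only by the tool play_rows, never from a script. Its argument "increments" is a list that holds one entry, the list of rows, each a list of 7 numbers: the shift along the tool's x, y, z as a fraction of full scale, then the turn, a rotation vector about the tool's x, y, z as a fraction of full scale, then the gripper command: -1 is shut, 1 is fully open, values between are in proportion. A call has 1 to 8 rows; each row is the pose to reach, as a shift and turn from the pose commanded when the call began, along the tool's axes at that moment; what a row does not reach only later rows make up. Full scale, the value 1, is 0.1 m for a shift and 90 degrees for a turn. A row lasts 1/10 s, in which the tool goes at most 50 mm and 8.59 degrees, less where a joint would pass 70% of its speed; a pose out of reach is approached as far as the arm can. A call with a number of a shift or a turn outside -1 to 1 is refused whole. A call with a gripper value outside its range is refused whole. The fingers move at their own pace and stop on an object; "squeeze" is the grip in N (left out, the last holds). Time passes only in rows, so rows that repeat a pose let the fingers close. It gives the time, the measured TCP pose, the force, the opening and the grip force at its end, in the units of the state.
- ctrl.get_state(): the state, without advancing time (a new reading comes with each control period).
- ctrl.get_image(name): name is "scene" or "top"; returns the picture (480x640x3 uint8, red, green, blue); there is no depth.
- ctrl.get_calibration(name): a dict with "vertical_fov" (degrees; the focal length in pixels is half the picture's height over the tangent of half this angle, whatever the lens; pixels are square), "cx", "cy" (the principal point, pixels), "dist_coeffs" ([k1, k2, p1, p2, k3] as OpenCV has them; the pictures are not rectified), "R" (3x3) and "t" (3): a world point X has camera coordinates R X + t. Camera axes: x right, y down, z forward; pixel columns grow to the right and rows downward; lengths in m; the calibration is good to about 2 mm. A picture is of the moment at which its call begins. get_calibration takes no time and is no camera call.
- ctrl.close_job(): hands the job in; it is judged then, once.
The state is a dict: "time": time; "joint_positions": joint angles; "qd": joint speeds; "joint_torque": joint torques, N m; "position": TCP position; "tool_rot": TCP orientation; "ft_force": force on the tool from outside, world axes, zero at the start; "torque": the same for the moment, N m; "grip_width": opening from 0.0 (shut) to 1.0 (fully open); "grip_force": force on a finger pad.
Only numpy, scipy, OpenCV 4.12 (cv2) and the standard library are available. Lean on these libraries where they do the work, as an engineer would, in place of code of your own. Each camera call takes 0.05 s, during which the arm holds its last target. There are 200 camera calls.

### The job

The maple test drawer on the jig plate is held down by the ratchet clamp: unclamp it. With the fingertips, press the pawl's thumb paddle all the way down until the pawl flips out of the ratchet wheel and stays free, then push the clamp's handle all the way down to its stop, so that the foot stands clear above the drawer. Leave the pawl free and the arm open, pick nothing up, and leave the drawer and the things lying about where they are.

Things in the scene. Friction and masses are not known exactly. Their poses are not given: they have to be found in the camera images.
- jig: aluminium jig plate fixed on the bench, 280 x 280 x 15 mm, carrying the ratchet clamp. Origin on the bench under the clamp's main pivot; x runs towards the clamped drawer, y towards the side of ratchet wheel and pawl, z up; plate at x -80 to 200, y -140 to 140 mm. An unused red toggle clamp stands open, fixed, at x 120, y -108, up to 135 mm high; two low fences lie by the drawer.
- clamp_pivot (a point): point on the main pivot of the ratchet clamp, in the middle plane of its arm, 90 mm above the bench. The pivot's axis is level, along the jig's y. It does not move.
- handle_grip (a point): point to push, on the centre line of the clamp's round black grip (24 mm thick, 99 mm long), 160 mm from the pivot, 30 mm from the grip's end. Clamped, the handle slopes 35 degrees up, away from the drawer: point 131 mm behind the pivot (jig's -x), 182 mm above the bench. Open, it slopes 5 degrees down: 159 mm behind, 76 mm above. It moves on an arc about clamp_pivot; nothing lies beneath.
- clamp_arm (a joint): angle of the clamp arm (handle, bar, foot and ratchet wheel in one piece) about its main pivot, rad: 0 clamped, rubber foot on the drawer's floor; grows as the handle goes down and the foot rises; 0.70 at its open stop. With the pawl in the teeth it cannot pass 0.07. Once free, pushing the grip takes 3 to 5 N; the pivot is stiff and the arm stays where it is left.
- clamp_foot (a point): centre of the underside of the clamp's round rubber foot (22 mm across), 100 mm ahead of the main pivot
- paddle (a point): centre of the ribbed press area on top of the pawl's steel thumb paddle, 151 mm above the bench at the start, 102 mm behind the main pivot and 70 mm sideways (jig's y) from the handle. The paddle is a level plate 30 mm (jig's x) by 72 mm (y) by 5 mm; this point is 22 mm from its free side end. Pressed down 20 mm it meets its stop, the pawl fully free, the paddle sloping 26 degrees.
- pawl (a joint): angle of the pawl about a level pivot 45 mm from the paddle point towards the drawer, rad: 0 nose in the teeth of the ratchet wheel; grows as the paddle goes down and the nose lifts out; 0.45 at its stop. An over-centre spring snaps it to either end: 2 to 4 N on the paddle, past about 0.2 rad it goes over by itself and stays free when let go.
- drawer_mid (a point): centre (half-way up) of the loose maple drawer, open at the top, 100 x 130 x 45 mm outside (jig's x, y, z), walls 8 mm, floor 6 mm, which stands on the jig plate under the clamp's foot
- feeler_block: loose yellow plastic stepped feeler block, 60 x 22 x 18 mm, lying on the jig plate on the pawl's side of the clamp; origin at the centre of its underside
- angle_block: loose steel angle block (L shape with a web), 50 x 45 mm foot, 50 mm high, standing on the jig plate on the other side of the clamp; origin at the centre of its underside
- puzzle_box: loose closed puzzle box with inlaid diamonds, 120 x 85 x 60 mm, standing on the bench; origin at the centre of its underside
- sanding_block: loose cork sanding block, 110 x 60 x 39 mm, on the bench; origin at the centre of its underside
- pin_jar: loose jar with a steel cap, 60 mm across, 75 mm high, on the bench; origin at the centre of its underside
- mallet: loose wooden mallet lying on the bench, 240 mm handle, head 48 mm across and 90 mm long; origin on the bench surface under the middle of the handle
- screwdriver: loose screwdriver lying on the bench; origin at its underside

How it is judged:
By the outcome, as a careful person would: the job done as asked, in the order asked, and still so for the second after the job is handed in, with the robot touching nothing.
It also fails if it takes over 42 s, if anything falls off the work surface, if the arm or the gripper's body presses on something with over 40 N, if the wrist force passes 120 N, or if a joint passes its speed limit or range.

## Working session

There is one attempt and no reset: what is moved stays moved. The work goes in short steps, Python scripts to look and compute and a tool call to move; the robot and the scene stay as the last step left them, time stands still between calls to the robot, and variables do not carry over. Pictures are saved under pics/ and viewed, at most 10 in all, crops included, and the job is handed in when it is done.

Besides the shell and the picture viewer there is one more tool, called after "Call:" by a JSON object that holds its "fn" and its "kwargs", one argument or row to a line. play_rows: Moves the arm, as the interface text tells. Shift numbers are shares of 0.1 m and turn numbers shares of 90 degrees, none past 1 either way. Its arguments: {"type":"object","properties":{"increments":{"type":"array"},"squeeze":{"type":"number"}},"required":["increments"]}

```bash
mkdir -p pics; ls
python3 - <<'E'
from bench import ctrl
import cv2
s=ctrl.get_state();print(s)
for n in("scene","top"):
    print(n,ctrl.get_calibration(n))
    cv2.imwrite(f"pics/{n}0.png",ctrl.get_image(n)[:,:,::-1])
E
```

```text
pics
{'time': 0.0, 'joint_positions': array([-1.24989815,  0.32182334, -0.07009764,  1.45164935,  0.02260049,
        1.37079345, -0.05686569]), 'qd': array([ 7.48440717e-04,  1.88659099e-03, -4.63752292e-05,  1.32183837e-03,
       -7.88868699e-04, -1.13690746e-03, -7.10615327e-04]), 'joint_torque': array([ 7.05242583e-04, -4.91294432e+01, -4.03346876e-01, -3.12519479e+01,
       -6.38628239e-02,  4.38720058e-02,  1.66864388e-04]), 'position': array([0.19621487, 0.61924668, 0.29117414]), 'tool_rot': array([-4.79880569e-01, -3.10452596e+00,  2.94670452e-03]), 'ft_force': array([-0.2716021 , -0.6218296 , -0.25313947]), 'torque': array([-0.01132148, -0.05073538,  0.03618544]), 'grip_force': 0.0, 'grip_width': 1.000419272216065}
scene {'vertical_fov': 45.51091738954424, 'cx': 329.16414004956954, 'cy': 244.2005396606683, 'dist_coeffs': array([-0.08174096,  0.        ,  0.        ,  0.        ,  0.        ]), 'R': array([[ 0.31860143,  0.94788483, -0.00273334],
       [ 0.71809559, -0.24324533, -0.65205095],
       [-0.61873408,  0.20578156, -0.75817023]]), 't': array([-0.07279913, -0.34431262,  2.00507522])}
top {'vertical_fov': 43.57140255461821, 'cx': 325.4562723124542, 'cy': 236.18912082255568, 'dist_coeffs': array([-0.00449677,  0.        ,  0.        ,  0.        ,  0.        ]), 'R': array([[ 0.00643874, -0.99982271,  0.01769451],
       [-0.98556981, -0.00933806, -0.16901171],
       [ 0.16914698, -0.01635095, -0.9854552 ]]), 't': array([-0.10773069,  0.58125276,  1.57811672])}
```

View pics/scene0.png

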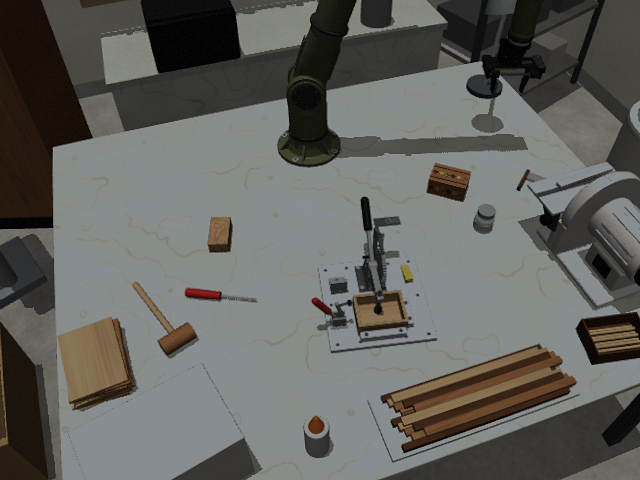

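View pics/top0.png

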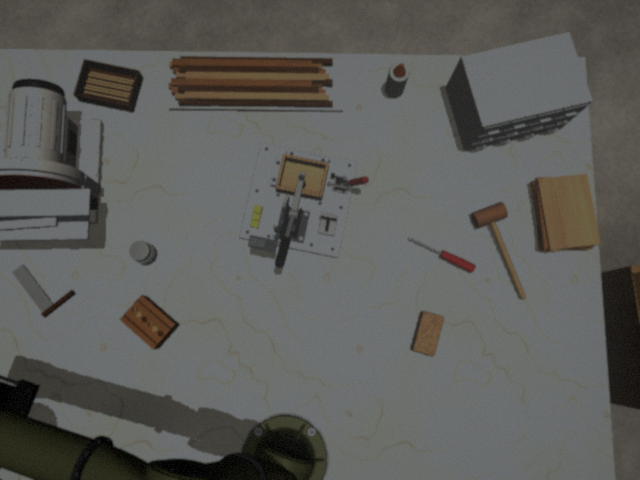

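The scene view shows the clamp, with its black grip at about (366,215), the paddle at about (386,221) and the drawer at (380,310). In the top view the grip is at (281,252), the paddle at (262,243) and the drawer at (303,175). I'll zoom in on both.

Run:
```python
import cv2,numpy as np
a=cv2.imread("pics/scene0.png")[190:355,310:445]; b=cv2.imread("pics/top0.png")[140:275,235:375]
a=cv2.resize(a,None,fx=3.6,fy=3.6,interpolation=cv2.INTER_CUBIC)
cv2.imwrite("pics/crops.png",np.hstack([cv2.convertScaleAbs(a[:486],alpha=1.6),]))
b=cv2.resize(b,None,fx=2,fy=2,interpolation=cv2.INTER_CUBIC)
c=np.zeros((594,800,3),np.uint8); c[:,:486]=a[:594]; b=cv2.resize(b,(314,303)); c[:303,486:]=b
s=cv2.imread("pics/scene0.png")[190:355,310:445]; t=cv2.imread("pics/top0.png")[140:275,240:350]
c=np.hstack([cv2.resize(s,(405,495),interpolation=3),cv2.resize(t,(385,472),interpolation=3).__class__(0) if 0 else cv2.copyMakeBorder(cv2.resize(t,(385,472),interpolation=3),0,23,0,0,0)])
cv2.imwrite("pics/crops.png",cv2.convertScaleAbs(c,alpha=1.7))
```

```text
(no output)
```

View pics/crops.png

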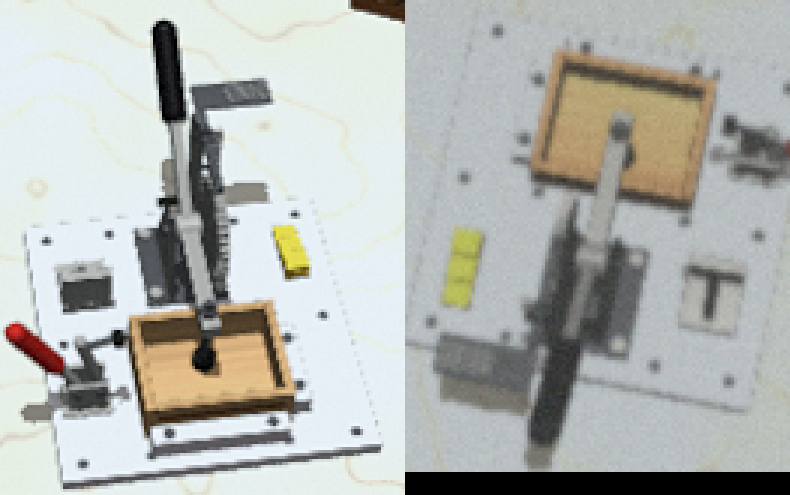

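```bash
cat > h.py <<'E'
import numpy as np,cv2
from bench import ctrl
from scipy.spatial.transform import Rotation as Ro
def cam(n):
    c=ctrl.get_calibration(n); f=240/np.tan(np.radians(c["vertical_fov"]/2))
    return c["R"],c["t"],np.array([[f,0,c["cx"]],[0,f,c["cy"]],[0,0,1.]]),c["dist_coeffs"]
C={n:cam(n) for n in("scene","top")}
def proj(n,X):
    R,t,K,d=C[n]; return cv2.projectPoints(np.atleast_2d(X).astype(float),cv2.Rodrigues(R)[0],t,K,d)[0][:,0]
def tri(ps,pt):
    A=[];b=[]
    for n,p in(("scene",ps),("top",pt)):
        R,t,K,d=C[n]; u=cv2.undistortPoints(np.array([[p]],float),K,d)[0,0]
        r=R.T@np.r_[u,1]; r/=np.linalg.norm(r); P=np.eye(3)-np.outer(r,r); A.append(P); b.append(P@(-R.T@t))
    return np.linalg.lstsq(np.vstack(A),np.hstack(b),rcond=None)[0]
def jig(p,X): c,s=np.cos(p[2]),np.sin(p[2]); X=np.atleast_2d(X); return np.c_[p[0]+c*X[:,0]-s*X[:,1],p[1]+s*X[:,0]+c*X[:,1],X[:,2]]
E
python3 - <<'E'
from h import *
from scipy.optimize import least_squares
S=lambda u,v:(310+u/3,190+v/3); T=lambda u,v:(240+(u-405)/3.5,140+v/3.5)
c,s=np.cos(np.radians(35)),np.sin(np.radians(35))
M={"pFar+":[-.117,.092,.151],"pFar-":[-.117,.020,.151],"pN+":[-.087,.092,.151],"gend":[-.188*c,0,.09+.188*s],"g0":[-.091*c,0,.09+.091*s],
"c--":[-.08,-.14,.015],"c-+":[-.08,.14,.015],"c+-":[.2,-.14,.015],"c++":[.2,.14,.015]}
O={"scene":{"pFar+":S(268,80),"pFar-":S(192,88),"pN+":S(272,102),"gend":S(163,27),"g0":S(174,116),"c--":S(25,228),"c-+":S(310,198),"c+-":S(63,485),"c++":S(380,445)},
"top":{"pFar+":T(435,373),"pFar-":T(530,387),"pN+":T(438,335),"gend":T(543,438),"g0":T(568,350),"c--":T(745,408)}}
f=lambda p:np.concatenate([(proj(n,jig(p,M[k]))[0]-o) for n in O for k,o in O[n].items()])
r=least_squares(f,[.7,0,0],loss="soft_l1");p=r.x;print(p)
e=f(p).reshape(-1,2);i=0
for n in O:
    for k in O[n]: print(n,k,e[i].round(1));i+=1
for k in("pFar+","pFar-","gend","g0","c--"): print(k,tri(O["scene"][k],O["top"][k]).round(3),jig(p,M[k])[0].round(3))
print("paddle tri mid",tri(S(245,92),T(465,355)))
for k,X in dict(pivot=[0,0,.09],paddle=[-.102,.07,.151],grip=[-.131,0,.182],gripopen=[-.159,0,.076]).items():print(k,jig(p,X)[0].round(3))
E
```

```text
[ 0.63734763 -0.01560051 -0.19009645]
scene pFar+ [-1.1 -1. ]
scene pFar- [-1.4 -1.1]
scene pN+ [-0.1 -0.4]
scene gend [-0.5 -1.6]
scene g0 [0.  3.9]
scene c-- [-1.1 -0.2]
scene c-+ [-0.4 -0.5]
scene c+- [-0.5 -0.8]
scene c++ [ 0.6 -0.5]
top pFar+ [-1.5 -1.4]
top pFar- [-0.8  0.2]
top pN+ [ 0.2 -2. ]
top gend [-0.9 -0.8]
top g0 [-0.3 -3.3]
top c-- [ 0.6 -0.3]
pFar+ [0.539 0.097 0.145] [0.54  0.097 0.151]
pFar- [0.528 0.027 0.148] [0.526 0.026 0.151]
gend [0.486 0.013 0.191] [0.486 0.013 0.198]
g0 [ 0.555 -0.001  0.148] [ 0.564 -0.002  0.142]
c-- [ 0.532 -0.136  0.013] [ 0.532 -0.138  0.015]
paddle tri mid [0.55016048 0.07230549 0.14966323]
pivot [ 0.637 -0.016  0.09 ]
paddle [0.55  0.072 0.151]
grip [0.509 0.009 0.182]
gripopen [0.481 0.014 0.076]
```

Call:
{"fn": "play_rows", "kwargs": {
  "increments": [
    [[-0.35, -0.29, 0, 0, 0, 0, -1], [-0.7, -0.58, 0, 0, 0, 0, -1], [-1, -0.84, 0, 0, 0, 0, -1], [-1, -0.84, 0, 0, 0, 0, -1]]
  ]
}}

```text
time: 0.5
position: [0.2715, 0.5042, 0.2922]
tool_rot: [0.494, 3.1, -0.004]
ft_force: [-0.3, -0.2, 0.4]
grip_width: 0.72
grip_force: 0.0
```

Call:
{"fn": "play_rows", "kwargs": {
  "increments": [
    [[-0.35, -0.29, 0, 0, 0, 0, -1], [-0.7, -0.58, 0, 0, 0, 0, -1], [-1, -0.84, 0, 0, 0, 0, -1], [-1, -0.84, 0, 0, 0, 0, -1]]
  ]
}}

```text
time: 0.9
position: [0.3402, 0.3941, 0.2922]
tool_rot: [0.494, 3.101, -0.003]
ft_force: [-0.3, 0.5, 0.6]
grip_width: 0.354
grip_force: 0.0
```

Call:
{"fn": "play_rows", "kwargs": {
  "increments": [
    [[-0.35, -0.29, 0, 0, 0, 0, -1], [-0.7, -0.58, 0, 0, 0, 0, -1], [-1, -0.84, 0, 0, 0, 0, -1], [-1, -0.84, 0, 0, 0, 0, -1]]
  ]
}}

```text
time: 1.3
position: [0.4093, 0.2841, 0.2923]
tool_rot: [0.493, 3.101, -0.002]
ft_force: [0.5, -0.6, -0.5]
grip_width: 0.031
grip_force: 0.0
```

Call:
{"fn": "play_rows", "kwargs": {
  "increments": [
    [[-0.35, -0.29, 0, 0, 0, 0.09, -1], [-0.7, -0.58, 0, 0, 0, 0.18, -1], [-1, -0.84, 0, 0, 0, 0.27, -1], [-1, -0.84, 0, 0, 0, 0.36, -1], [-1, -0.84, 0, 0, 0, 0.45, -1], [-1, -0.84, 0, 0, 0, 0.54, -1], [-1, -0.84, 0, 0, 0, 0.63, -1], [-1, -0.84, 0, 0, 0, 0.72, -1]]
  ]
}}

```text
time: 2.1
position: [0.4757, 0.1804, 0.292]
tool_rot: [-2.073, -2.36, 0.0]
ft_force: [-1.3, 0.2, -0.2]
grip_width: 0.006
grip_force: 0.0
```

```bash
cat >> h.py <<'E'
P=np.array([0.6373,-0.0156,-0.1901])
def need(X,yaw=P[2]):
    """tool shift (full-scale) to bring fingertips (closed) to world X, and turn so tool y -> yaw, tool straight down"""
    s=ctrl.get_state(); R=Ro.from_rotvec(s["tool_rot"]); tcp=np.array(X)+[0,0,.07]
    y=np.array([np.cos(yaw),np.sin(yaw),0]); z=np.array([0,0,-1.]); G=Ro.from_matrix(np.c_[np.cross(y,z),y,z])
    print("t",s["time"],"pos",s["position"].round(4),"F",s["ft_force"].round(1),"grip",round(s["grip_width"],2))
    print("shift",(R.inv().apply(tcp-s["position"])/.1).round(3),"turn",((R.inv()*G).as_rotvec()/(np.pi/2)).round(3))
E
python3 -c "
from h import *
need(jig(P,[-.107,.072,.2])[0]); print(ctrl.get_state()['joint_positions'].round(2))"
```

```text
t 2.1 pos [0.4757 0.1804 0.292 ] F [-1.3  0.2 -0.2] grip 0.01
shift [-1.133  0.56   0.219] turn [-0.    -0.     0.203]
[-0.73  0.01  0.32  1.81 -0.    1.32 -0.28]
```

Call:
{"fn": "play_rows", "kwargs": {
  "increments": [
    [[-0.4, 0.2, 0, 0, 0, 0.09, -1], [-0.8, 0.4, 0, 0, 0, 0.18, -1], [-1, 0.56, 0, 0, 0, 0.203, -1], [-1, 0.56, 0, 0, 0, 0.203, -1], [-1, 0.56, 0, 0, 0, 0.203, -1]]
  ]
}}

```text
time: 2.6
position: [0.5448, 0.0884, 0.2917]
tool_rot: [-2.416, -2.007, 0.001]
ft_force: [-1.0, 0.4, -0.6]
grip_width: 0.003
grip_force: 0.0
```

```bash
python3 -c "
from h import *
need(jig(P,[-.107,.072,.16])[0])"
```

```text
t 2.6 pos [0.5448 0.0884 0.2917] F [-1.   0.4 -0.6] grip 0.0
shift [-0.127  0.035  0.617] turn [-0.001 -0.     0.004]
```

Move above the paddle, 9 mm clear, then take a close look.

Call:
{"fn": "play_rows", "kwargs": {
  "increments": [
    [[-0.13, 0.035, 0.2, 0, 0, 0, -1], [-0.13, 0.035, 0.4, 0, 0, 0, -1], [-0.13, 0.035, 0.6, 0, 0, 0, -1], [-0.13, 0.035, 0.6, 0, 0, 0, -1], [-0.13, 0.035, 0.6, 0, 0, 0, -1]]
  ]
}}

```text
time: 3.1
position: [0.5455, 0.0754, 0.2324]
tool_rot: [-2.414, -2.009, 0.0]
ft_force: [0.9, 0.8, 0.8]
grip_width: 0.007
grip_force: 0.0
```

```bash
python3 -c "
from h import *
need(jig(P,[-.107,.072,.151])[0])
a=ctrl.get_image('scene')[150:315,320:455,::-1]; b=ctrl.get_image('top')[140:305,205:340,::-1]
cv2.imwrite('pics/c2.png',cv2.convertScaleAbs(cv2.resize(np.hstack([a,b]),None,fx=2.96,fy=2.96,interpolation=3),alpha=1.7))"
```

```text
t 3.1 pos [0.5455 0.0754 0.2324] F [0.9 0.8 0.8] grip 0.01
shift [0.    0.003 0.114] turn [-0.    -0.     0.005]
```

View pics/c2.png

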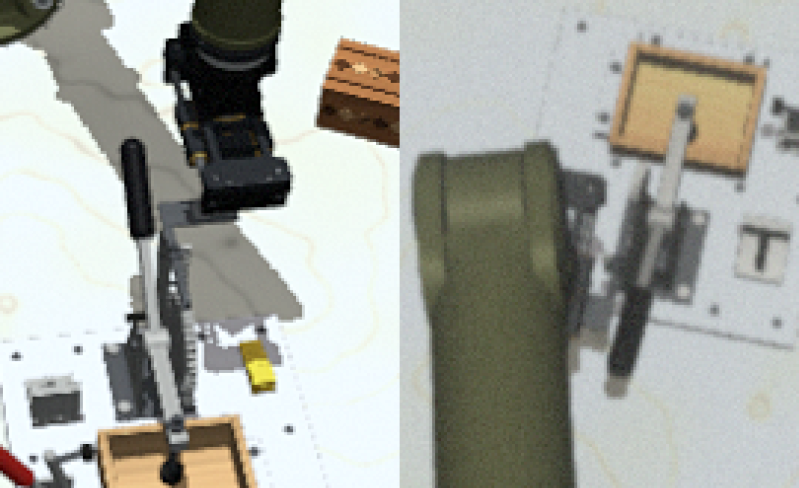

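The gripper hangs just over the paddle (scene crop about (215,205)) and is clear of the handle. Next I press down in small steps.

Call:
{"fn": "play_rows", "kwargs": {
  "increments": [
    [[0, 0, 0.06, 0, 0, 0, -1], [0, 0, 0.1, 0, 0, 0, -1], [0, 0, 0.13, 0, 0, 0, -1], [0, 0, 0.16, 0, 0, 0, -1], [0, 0, 0.19, 0, 0, 0, -1], [0, 0, 0.22, 0, 0, 0, -1], [0, 0, 0.25, 0, 0, 0, -1], [0, 0, 0.25, 0, 0, 0, -1]]
  ]
}}

```text
time: 4.0
position: [0.5458, 0.0733, 0.2066]
tool_rot: [-2.418, -2.005, 0.001]
ft_force: [-0.3, -0.8, -1.0]
grip_width: 0.006
grip_force: 0.0
```

Call:
{"fn": "play_rows", "kwargs": {
  "increments": [
    [[0, 0, 0.02, 0, 0, 0, -1], [0, 0, 0.04, 0, 0, 0, -1], [0, 0, 0.04, 0, 0, 0, -1]]
  ]
}}

```text
time: 4.3
position: [0.5459, 0.0734, 0.203]
tool_rot: [-2.418, -2.006, 0.0]
ft_force: [0.7, 0.7, 0.6]
grip_width: 0.005
grip_force: 0.0
```

Call:
{"fn": "play_rows", "kwargs": {
  "increments": [
    [[0, 0, 0.02, 0, 0, 0, -1], [0, 0, 0.04, 0, 0, 0, -1], [0, 0, 0.04, 0, 0, 0, -1]]
  ]
}}

```text
time: 4.6
position: [0.5463, 0.0735, 0.2005]
tool_rot: [-2.418, -2.006, -0.002]
ft_force: [-2.9, -0.9, 6.6]
grip_width: 0.004
grip_force: 3.5
```

Call:
{"fn": "play_rows", "kwargs": {
  "increments": [
    [[0, 0, 0.02, 0, 0, 0, -1], [0, 0, 0.03, 0, 0, 0, -1], [0, 0, 0.03, 0, 0, 0, -1]]
  ]
}}

```text
time: 4.9
position: [0.5465, 0.0734, 0.1999]
tool_rot: [-2.418, -2.005, -0.003]
ft_force: [-7.8, -0.8, 20.6]
grip_width: 0.005
grip_force: 10.7
```

The paddle is on its stop: 20 N, with the tips at 0.130 m. I'll raise straight up and move over to the handle.

Call:
{"fn": "play_rows", "kwargs": {
  "increments": [
    [[0, 0, -0.2, 0, 0, 0, -1], [0, 0, -0.5, 0, 0, 0, -1], [0, 0, -0.9, 0, 0, 0, -1], [0, 0, -0.95, 0, 0, 0, -1], [0, 0, -0.95, 0, 0, 0, -1]]
  ]
}}

```text
time: 5.4
position: [0.5467, 0.0735, 0.2927]
tool_rot: [2.417, 2.005, 0.005]
ft_force: [0.7, -0.4, -0.9]
grip_width: 0.005
grip_force: 0.0
```

```bash
python3 -c "
from h import *
need(jig(P,[-.135,0,.215])[0])
a=ctrl.get_image('scene')[150:315,320:455,::-1]; b=ctrl.get_image('top')[140:305,205:340,::-1]
cv2.imwrite('pics/c3.png',cv2.convertScaleAbs(cv2.resize(np.hstack([a,b]),None,fx=2.96,fy=2.96,interpolation=3),alpha=1.7))"
```

```text
t 5.4 pos [0.5467 0.0735 0.2927] F [ 0.7 -0.4 -0.9] grip 0.01
shift [-0.703 -0.295  0.075] turn [ 0.002 -0.001  0.003]
```

View pics/c3.png

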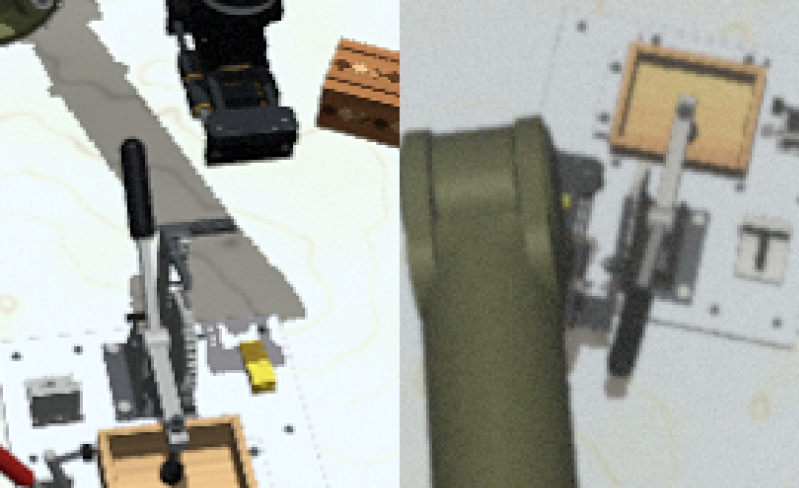

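The paddle now sits lower and tilted (scene crop about (205,228)) and stayed there when released, so the pawl is free. Next is the handle.

Call:
{"fn": "play_rows", "kwargs": {
  "increments": [
    [[-0.3, -0.15, 0, 0, 0, 0, -1], [-0.6, -0.25, 0, 0, 0, 0, -1], [-0.7, -0.29, 0, 0, 0, 0, -1], [-0.7, -0.29, 0.05, 0, 0, 0, -1], [-0.7, -0.29, 0.05, 0, 0, 0, -1]]
  ]
}}

```text
time: 6.0
position: [0.5042, 0.0111, 0.2848]
tool_rot: [-2.416, -2.006, 0.002]
ft_force: [-0.6, -0.6, -0.6]
grip_width: 0.007
grip_force: 0.0
```

```bash
python3 -c "
from h import *
need(jig(P,[-.135,0,.194])[0]);print(ctrl.get_state()['joint_positions'].round(2))
need(jig(P,[-.159,0,.088])[0])
a=ctrl.get_image('scene')[150:315,320:455,::-1]
b=ctrl.get_image('top')[140:305,205:340,::-1]
cv2.imwrite('pics/c4.png',cv2.convertScaleAbs(cv2.resize(np.hstack([a,b]),None,fx=2.96,fy=2.96,interpolation=3),alpha=1.7))"
```

```text
t 6.0 pos [0.5042 0.0111 0.2848] F [-0.6 -0.6 -0.6] grip 0.01
shift [-0.011  0.008  0.208] turn [-0.001 -0.     0.003]
[-0.56  0.    0.49  1.83 -0.    1.31 -0.25]
t 6.0 pos [0.5042 0.0111 0.2848] F [-0.6 -0.6 -0.6] grip 0.01
shift [-0.01  -0.23   1.269] turn [-0.001 -0.     0.003]
```

View pics/c4.png

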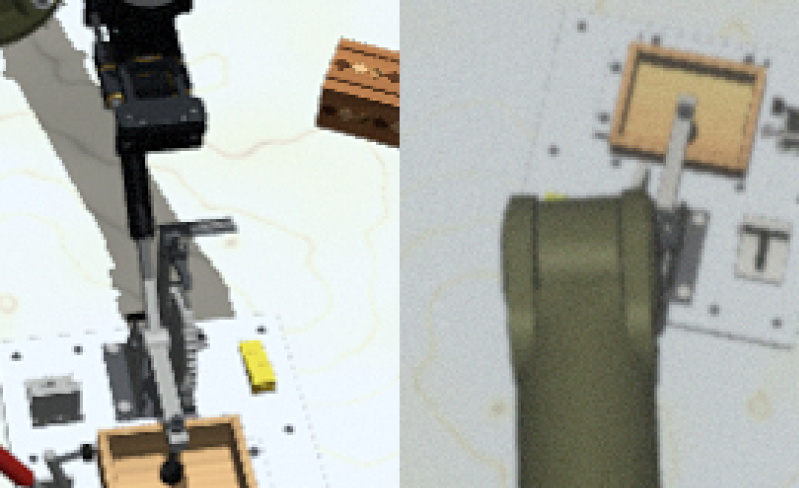

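The gripper stands over the grip, centred on it and clear of the paddle. Now I push down along the arc.

Call:
{"fn": "play_rows", "kwargs": {
  "increments": [
    [[-0.01, 0, 0.13, 0, 0, 0, -1], [-0.01, -0.03, 0.26, 0, 0, 0, -1], [-0.01, -0.07, 0.38, 0, 0, 0, -1], [-0.01, -0.11, 0.5, 0, 0, 0, -1], [-0.01, -0.15, 0.62, 0, 0, 0, -1], [-0.01, -0.18, 0.74, 0, 0, 0, -1], [-0.01, -0.21, 0.86, 0, 0, 0, -1], [-0.01, -0.22, 0.95, 0, 0, 0, -1]]
  ]
}}

```text
time: 6.9
position: [0.4819, 0.0132, 0.1899]
tool_rot: [-2.417, -2.005, 0.002]
ft_force: [-1.5, 0.9, 3.2]
grip_width: 0.003
grip_force: 1.4
```

Call:
{"fn": "play_rows", "kwargs": {
  "increments": [
    [[0, 0, 0.08, 0, 0, 0, -1], [0, 0, 0.16, 0, 0, 0, -1], [0, 0, 0.22, 0, 0, 0, -1], [0, 0, 0.27, 0, 0, 0, -1], [0, 0, 0.27, 0, 0, 0, -1]]
  ]
}}

```text
time: 7.4
position: [0.4828, 0.0129, 0.1636]
tool_rot: [2.418, 2.005, -0.001]
ft_force: [-0.3, 0.5, 1.1]
grip_width: 0.005
grip_force: 0.0
```

Call:
{"fn": "play_rows", "kwargs": {
  "increments": [
    [[0, 0, 0.02, 0, 0, 0, -1], [0, 0, 0.04, 0, 0, 0, -1], [0, 0, 0.05, 0, 0, 0, -1], [0, 0, 0.05, 0, 0, 0, -1]]
  ]
}}

```text
time: 7.8
position: [0.4832, 0.0129, 0.1595]
tool_rot: [2.417, 2.005, 0.001]
ft_force: [-0.9, 0.1, 1.7]
grip_width: 0.004
grip_force: 0.8
```

Call:
{"fn": "play_rows", "kwargs": {
  "increments": [
    [[0, 0, 0.02, 0, 0, 0, -1], [0, 0, 0.03, 0, 0, 0, -1], [0, 0, 0.03, 0, 0, 0, -1]]
  ]
}}

```text
time: 8.1
position: [0.4833, 0.0129, 0.1578]
tool_rot: [2.418, 2.005, 0.002]
ft_force: [-4.5, -2.0, 12.7]
grip_width: 0.002
grip_force: 6.5
```

One small extra press against the stop, then lift and check.

Call:
{"fn": "play_rows", "kwargs": {
  "increments": [
    [[0, 0, 0.02, 0, 0, 0, -1], [0, 0, 0.02, 0, 0, 0, -1]]
  ]
}}

```text
time: 8.3
position: [0.4835, 0.0129, 0.1575]
tool_rot: [-2.418, -2.005, -0.002]
ft_force: [-8.8, -1.1, 25.9]
grip_width: 0.007
grip_force: 13.1
```

Call:
{"fn": "play_rows", "kwargs": {
  "increments": [
    [[0, 0, -0.2, 0, 0, 0, -1], [0, 0, -0.5, 0, 0, 0, -1], [0, 0, -0.9, 0, 0, 0, -1], [0, 0, -1, 0, 0, 0, -1], [0, 0, -1, 0, 0, 0, -1]]
  ]
}}

```text
time: 8.8
position: [0.4837, 0.0133, 0.2557]
tool_rot: [2.417, 2.005, 0.006]
ft_force: [-0.2, -0.7, -0.5]
grip_width: -0.001
grip_force: 0.0
```

Call:
{"fn": "play_rows", "kwargs": {
  "increments": [
    [[0.3, 0, -0.2, 0, 0, 0, -1], [0.6, 0, -0.3, 0, 0, 0, -1], [1, 0, -0.3, 0, 0, 0, -1], [1, 0, -0.3, 0, 0, 0, -1]]
  ]
}}

```text
time: 9.2
position: [0.5004, 0.1176, 0.282]
tool_rot: [-2.407, -2.014, 0.002]
ft_force: [-1.6, 0.3, -0.1]
grip_width: 0.009
grip_force: 0.0
```

```bash
python3 -c "
from h import *
a=ctrl.get_image('scene')[190:355,310:445,::-1]; b=ctrl.get_image('top')[140:305,235:370,::-1]
f=lambda z,t:(P,)
for th in(35,-5):
  e=np.radians(th); print(th,[((proj('scene',jig(P,[-r*np.cos(e),0,.09+r*np.sin(e)]))[0]-[310,190])*2.96).round() for r in(.09,.19)])
cv2.imwrite('pics/c5.png',cv2.convertScaleAbs(cv2.resize(np.hstack([a,b]),None,fx=2.96,fy=2.96,interpolation=3),alpha=1.7))"
```

```text
35 [array([172., 127.]), array([159.,  20.])]
-5 [array([166., 156.]), array([148.,  87.])]
```

View pics/c5.png

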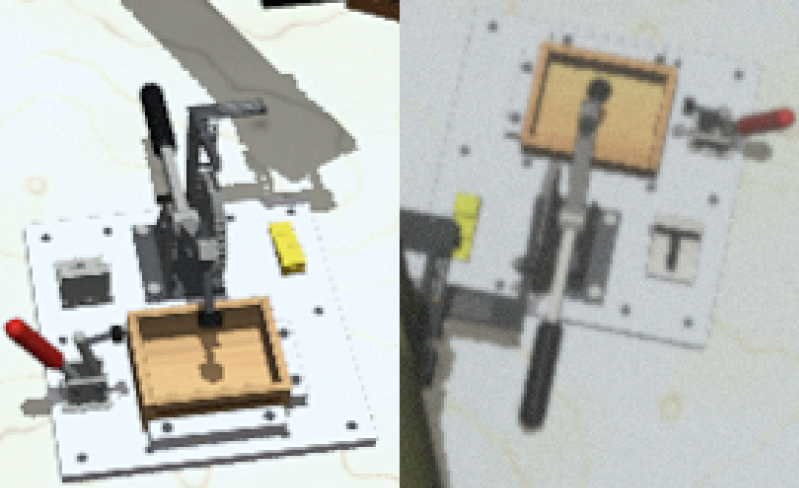

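The grip end, at about (150,87), matches the predicted open-stop position (148,87). The foot stands above the drawer, the paddle is still down, and nothing else has moved.

```bash
python3 -c "
from bench import ctrl
print(ctrl.close_job())"
```

```text
the job is handed in; nothing more can be done
None
```

The drawer is unclamped and the job handed in at about 9 s: the pawl is pressed free and stays free, the handle is down on its stop, and the foot stands clear above the drawer, with nothing else seen to move in the last pictures.

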